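# Lay a tube in a tilting cradle, jack the cradle level and hold it

## Robot

A 6-joint arm with a two-finger parallel gripper is mounted at the origin on the work surface; the furniture and walls round the work are solid. World frame = base frame: x ahead of the robot, y to its left, z up, the work surface at z = 0. Lengths are in m, angles in rad, forces in N, time in s.
With the tool pointing down it reaches from about 0.225 to 0.875 m from the base axis. Payload 3.4 kg.
Tool frame: the origin (TCP) lies where the fingers leave the gripper's body, on its centre line; the fingertips stand 73 mm ahead of it and the grasp point (between the pads) lies 54 mm ahead of it; x points along the fingers, y is the direction in which the jaws open and shut, and the axes are right-handed (so a half turn about x gives the same grasp; the last joint's range is limited). The gripper opens to 85 mm and grips with 20 to 120 N. Pads are 22 mm wide; open, the fingers measure 114 mm over their backs; the gripper's body (76 mm by 85 mm) begins 54 mm behind the grasp point. The pads swing forward as they close: fully open they stand 13 mm farther back than shut.
Start: joints at [1.058, 0.276, 1.505, -0, 1.361, -0.121], TCP at [0.22, 0.531, 0.304] pointing down, gripper open.
Joint ranges: [-2.89, 2.89], [-0.75, 2.08], [0.22, 2.7], [-1.18, 4.32], [0.11, 2.71], [-2.7, 2.7]. Speed limits (rad/s): [2.57, 2.57, 3.14, 3.14, 3.14, 3.14].

## Interface

Orientations are given as a unit quaternion [w, x, y, z].
In Python, from rig import manip gives the robot as it stands.
- The arm moves only by the tool play_rows, never from a script. Its argument "steps" is a list of rows, each a list of 5 numbers: the closure, from 0 (fully open) to 1 (shut), then the shift along the tool's x, y, z as a fraction of full scale, then the turn about the tool's x as a fraction of full scale. In form: [[grip, tx, ty, tz, twist], ...]. A call has 1 to 20 rows; each row shifts and turns the commanded pose from where the row before left it, along the tool's axes as they then stand; what a row does not reach is not made up. Full scale, the value 1, is 0.03 m for a shift and 6 degrees for a turn. A row lasts 1/10 s, in which the tool goes at most 50 mm and 8.59 degrees, less where a joint would pass 70% of its speed; a pose out of reach is approached as far as the arm can. A call with a number of a shift or a turn outside -1 to 1 is refused whole. A call with a gripper value outside its range is refused whole. The fingers move at their own pace and stop on an object; "newtons" is the grip in N (left out, the last holds). Time passes only in rows, so rows that do not move let the fingers close. It gives the time, the measured TCP pose, the force and the opening at its end, in the units of the state.
- manip.get_state(): the state, without advancing time (a new reading comes with each control period).
- manip.get_image(name): name is "side" or "top" or "wrist"; returns (picture, depth): 384x512x3 uint8, red, green, blue; 384x512 float32, m along the optical axis (not along the pixel's ray), 0 where there is no reading.
- manip.camera_model(name): a dict with "mtx" (3x3 intrinsics, pixels), "R" (3x3) and "t" (3): a world point X has camera coordinates R X + t. Camera axes: x right, y down, z forward; pixel columns grow to the right and rows downward; lengths in m; the calibration is good to about 2 mm. A picture is of the moment at which its call begins: read the wrist's pose just before it. camera_model takes no time and is no camera call; for the wrist camera it gives the pose at the moment of the call.
- manip.sign_off(): hands the job in, once; it reports no verdict.
Trained networks look in the newest picture that a camera, given by its name, has taken for a name from the list of things; names that differ only in an ending like _2 or _b are one class to them, and where a whole thing is asked for, a point or a joint stands for the part that bears it (a point fixed in the world has none). Each returns a list of dicts, best first, with "conf" (0 to 1); they miss things now and then, are a little off and sometimes report something else, mostly with a low value. They report only what shows in the picture. A call takes as long as a camera call. They do not tell look-alikes from the thing itself.
- manip.regions_of(camera, query): "mask" (384x512 bool, what is visible of it).
- manip.mark_of(camera, query): "location" ([x, y, z] in m, in the coordinates of the camera as it stood for that picture, good to about 4 mm: a listed point, or the origin of a listed thing).
The state is a dict: "clock": time; "qpos": joint angles; "qd": joint speeds; "effort": joint torques, N m; "position": TCP position; "ee_rot": TCP orientation; "contact_force": force on the tool from outside, world axes, zero at the start; "moment": the same for the moment, N m; "width": finger opening in m.
Only numpy, scipy, OpenCV 4.12 (cv2) and the standard library are available. Lean on these libraries where they do the work, as an engineer would, in place of code of your own. Each camera call takes 0.05 s, during which the arm holds its last target.

## Task

Lay the standing aluminium tube on its side in the two V-supports of the blue tilting cradle and let go of it. Then set the red lever jack on the table with its round steel saddle centred under the yellow lift pad at the cradle's drooping end, and push the jack's handle all the way down so that the cradle comes up level. The job finishes while you are still holding the handle down with the cradle level and the tube lying in it; do not disturb the tape measure, the rod tin or the gauge block.

Things in the scene. Friction and masses are not known exactly. Their poses are not given: they have to be found in the camera images.
- cradle_stand: Blue steel stand of the tilting cradle, bolted down. Origin on the table under the hinge axis (130 mm high, along y); x points along the arm from hinge to free end. Base plate 205 x 70 x 8 mm from x = -40 to +165 mm; two cheeks, 57 mm over all, 144 mm high, hold the hinge pin; rest post at x = 130 mm. It carries the grey arm, 246 mm from hinge to end, 30 mm wide, 16 mm high.
- cradle (a joint): Tilt of the arm about its hinge: 0 = drooping on its rest (0.14 rad, 8 degrees, below level), 0.14 = level, grows as the free end rises. With the tube in it the arm bears on a jack under the pad with 3 to 6 N.
- cradle_seat (a point): Where the tube's centre lies when it rests in both V-supports, 90 mm from the hinge, 38 mm above the arm's axis. x along the arm from hinge to free end (tilts with the arm), z square to the arm, up. The 90 degree V-supports are 12 mm thick, at 65 and 115 mm from the hinge, and only 37 mm wide: fingers on the sides of the 40 mm tube pass beside them and the arm.
- lift_pad (a point): Centre of the flat underside of the yellow lift pad, a disc 30 mm across and 8 mm thick under the arm, 225 mm from the hinge (the bar is painted yellow all round there). Height about 79 mm at the start, 110 mm when the cradle is level. Axes as cradle_seat.
- tube: Aluminium tube with black plugged ends, 40 mm diameter, 150 mm long, 0.35 kg, standing on end at the start. Origin at the centre of its lower end, z along the tube.
- tube_center (a point): The tube's centre, half-way along it; z along the tube.
- jack: Red lever jack, loose, 0.77 kg. Origin on its underside straight below the saddle; x from the handle towards the saddle, z up. Base plate 235 x 70 x 8 mm from x = -205 to x = +30 mm. To carry it grip the red housing, see jack_body. It balances about there.
- jack_body (a point): Centre of the jack's red housing, 85 mm behind the saddle, 40 mm above the underside; axes as the jack. The housing is 44 mm long (x), 36 mm wide (y, grip across this) and reaches from 8 to 70 mm above the underside. Nothing lies above it; the handle rod leaves its rear.
- saddle_top (a point): Centre of the top face of the jack's round steel saddle, 38 mm across; 70 mm above the table with the handle up, 110 mm with the handle fully down (it rises in step with the handle).
- handle_bar (a point): Centre of the black cross bar at the handle's end: 22 mm thick, 60 mm long along the jack's y. The handle, 100 mm long, turns about a pin along y 85 mm behind the saddle and 45 mm above the underside; it points to the jack's -x and up, at 0.50 rad at the start, 0.05 rad when fully down: the bar's centre sinks from 93 to 50 mm.
- jack_handle (a joint): Handle: 0 = up, 0.45 rad = fully down on its stop. It springs back up when let go; fully down with the cradle on the saddle it takes roughly 7 to 9 N at the bar.
- tape_measure: Bystander: yellow tape measure 38 x 99 x 65 mm standing on the table; origin under its centre.
- rod_tin: Bystander: printed tin of 74 mm diameter with filler rods, 187 mm high; origin under its centre.
- gauge_block: Bystander: grey steel block 50 x 75 x 25 mm with holes; origin under its centre.
There are look-alikes about, which are no part of the job. What is shaped like the tube but purple is not meant.

How it is judged:
By the outcome, as a careful person would: the job done as asked, in the order asked, and still so for the second after the job is handed in, while the arm keeps its last pose, push and grip.
It also fails if it takes over 64 s, if anything falls off the work surface, if the arm or the gripper's body presses on something with over 40 N, if the wrist force passes 120 N, or if a joint passes its speed limit or range.

## Working session

There is one attempt and no reset: what is moved stays moved. The work goes in short steps, Python scripts to look and compute and a tool call to move; the robot and the scene stay as the last step left them, time stands still between calls to the robot, and variables do not carry over. Pictures are saved under pics/ and viewed, and the job is handed in when it is done.

Besides the shell and the picture viewer there is one more tool, called after "Emit:" as a command line: name --pt "numbers of a row" for each row, then --argument value for the rest. play_rows: Moves the arm, as the interface text tells. Its arguments: {"type":"object","properties":{"steps":{"type":"array","items":{"type":"array","items":{"type":"number"}}},"newtons":{"type":"number"}},"required":["steps"]}

```bash
ls; mkdir -p pics; cat > h.py <<'E'
import numpy as np, cv2
from rig import manip
from scipy.spatial.transform import Rotation as Ro
def snap(n,f):
    im,d=manip.get_image(n); cv2.imwrite('pics/'+f,im[:,:,::-1]); return im,d
def cam(n):
    m=manip.camera_model(n); return np.array(m['mtx']),np.array(m['R']),np.array(m['t'])
def w(n,p):
    K,R,t=cam(n); return R.T@(np.array(p)-t)
def px(n,X):
    K,R,t=cam(n); c=K@(R@np.array(X)+t); return c[:2]/c[2]
def dep(n,d):
    K,R,t=cam(n); v,u=np.mgrid[:384,:512]
    P=np.stack([(u-K[0,2])/K[0,0]*d,(v-K[1,2])/K[1,1]*d,d],-1)
    return (P-t)@R   # world
def rot(s): q=s['ee_rot']; return Ro.from_quat([q[1],q[2],q[3],q[0]]).as_matrix()
E
python3 - <<'E'
from h import *
s=manip.get_state(); print(s)
for n in ['side','top','wrist']:
    im,d=snap(n,n+'0.png'); print(n,np.round(cam(n)[1],2).tolist(),cam(n)[2])
    np.savez('pics/'+n+'0.npz',im=im,d=d)
    for q in ['cradle_seat','lift_pad','tube','jack','jack_body','saddle_top','handle_bar','cradle_stand','tape_measure','rod_tin','gauge_block']:
        for r in manip.mark_of(n,q):
            if r['conf']>.2: print(n,q,round(r['conf'],2),np.round(w(n,r['location']),3),np.round(px(n,w(n,r['location']))))
E
```

```text
pics
{'clock': 0.0, 'qpos': array([ 1.05795454e+00,  2.76585374e-01,  1.50611982e+00, -2.22734118e-06,
        1.36074438e+00, -1.20996451e-01]), 'qd': array([ 1.15679010e-03,  9.64631400e-04,  7.37324527e-04, -6.04246473e-04,
        9.30959595e-04,  8.84221043e-05]), 'effort': array([ 3.56504688e-04, -4.16772687e+01, -2.45806450e+01, -1.24050898e-04,
        1.11370548e-02, -3.64660673e-05]), 'position': array([0.21939279, 0.53106125, 0.30305041]), 'ee_rot': array([ 0.69337461,  0.13702935,  0.69378235, -0.13827747]), 'contact_force': array([ 0.11428601,  0.36182139, -0.4709611 ]), 'moment': array([0.01037229, 0.00329054, 0.03166105]), 'width': 0.08569022728143594}
side [[1.0, 0.04, 0.02], [0.04, -0.49, -0.87], [-0.02, 0.87, -0.49]] [-0.47742366  0.03358486  1.03822961]
side cradle_seat 0.89 [ 0.6   -0.15   0.155] [309. 188.]
side lift_pad 0.93 [ 0.588 -0.273  0.081] [305. 246.]
side lift_pad 0.26 [ 0.331 -0.269  0.094] [186. 235.]
side tube 0.63 [ 0.386 -0.167 -0.001] [219. 242.]
side tube 0.58 [ 0.43  -0.071  0.002] [240. 220.]
side jack 0.81 [ 0.491 -0.311  0.004] [258. 283.]
si
[... 970 characters left out ...]
op jack 0.48 [ 0.596 -0.15   0.152] [253. 136.]
top jack_body 0.88 [ 0.415 -0.287  0.042] [302. 203.]
top jack_body 0.74 [ 0.494 -0.313 -0.001] [308. 177.]
top jack_body 0.23 [0.599 0.185 0.   ] [141. 146.]
top saddle_top 0.49 [ 0.497 -0.314  0.07 ] [312. 174.]
top saddle_top 0.46 [ 0.585 -0.277  0.075] [298. 143.]
top handle_bar 0.74 [ 0.329 -0.27   0.094] [299. 234.]
top cradle_stand 0.82 [ 0.607 -0.06   0.001] [223. 142.]
top tape_measure 0.73 [ 0.511 -0.468  0.002] [360. 170.]
top gauge_block 0.95 [0.394 0.124 0.002] [162. 214.]
wrist [[0.38, 0.92, -0.0], [0.88, -0.36, 0.3], [0.27, -0.11, -0.96]] [-0.57402024 -0.0372124   0.38005957]
wrist gauge_block 0.63 [0.395 0.124 0.002] [ 76. 350.]
```

View pics/side0.png

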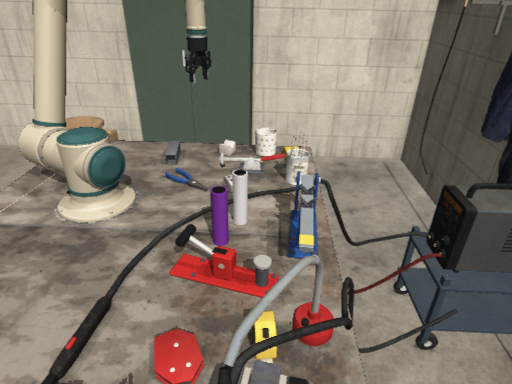

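View pics/top0.png

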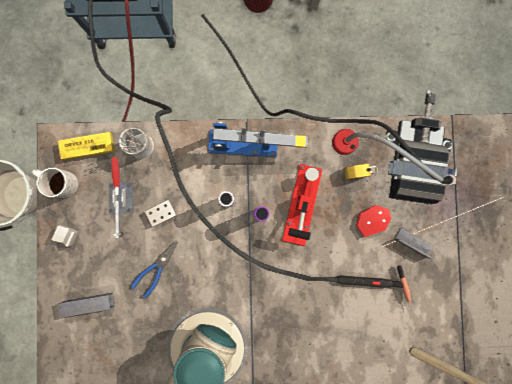

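```bash
python3 -c "
import cv2
a=cv2.imread('pics/side0.png')[150:300,170:350]; cv2.imwrite('pics/crop0.png',cv2.resize(a,None,fx=4,fy=4,interpolation=cv2.INTER_CUBIC)[:600])"
```

```text
(no output)
```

View pics/crop0.png

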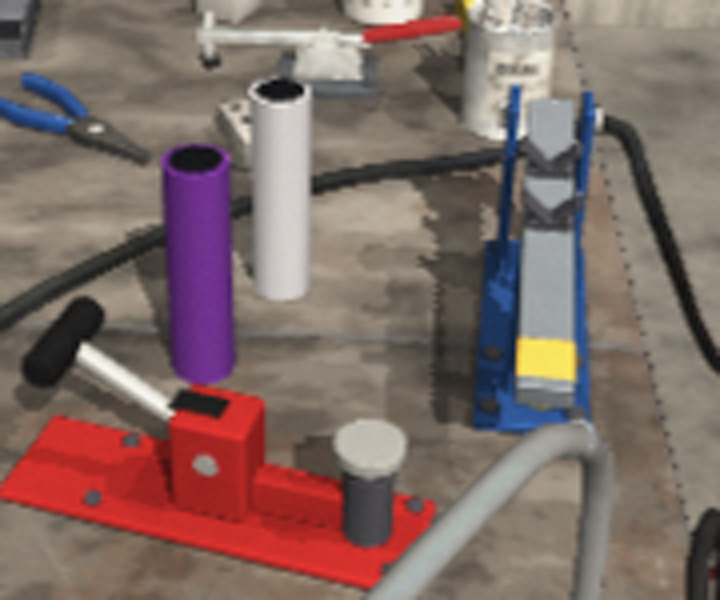

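The candidates for the tube are the white/aluminium one (side px 240,197; top 227,199) and the purple one (side px 219,215; top 262,213). I'll take the aluminium one. The crop confirms it: silver with a black plug.

Next I'll refine positions from depth.

```bash
python3 - <<'E'
from h import *
s=manip.get_state(); print(s['clock']); print(np.round(rot(s),3))
for n in ['top','side']:
    z=np.load(f'pics/{n}0.npz'); P=dep(n,z['d']); im=z['im'].astype(int)
    def sel(x0,x1,y0,y1,z0,z1): 
        m=(P[...,0]>x0)&(P[...,0]<x1)&(P[...,1]>y0)&(P[...,1]<y1)&(P[...,2]>z0)&(P[...,2]<z1); return m
    def show(l,m):
        Q=P[m]; 
        if len(Q)<5: print(n,l,len(Q)); return
        c,(a,b),t=cv2.minAreaRect(Q[:,:2].astype(np.float32)*1000); print(n,l,len(Q),'rect',np.round(c),np.round((a,b)),round(t,1),'min',Q.min(0).round(3),'max',Q.max(0).round(3),'med z',np.median(Q[:,2]).round(3))
    show('tube top',sel(.38,.48,-.12,-.03,.142,.16))
    show('purple',sel(.34,.43,-.22,-.12,.13,.16))
    show('saddle',sel(.46,.54,-.35,-.27,.06,.08))
    show('housing',sel(.38,.45,-.33,-.25,.06,.08))
    show('bar',sel(.29,.36,-.33,-.22,.085,.12))
    R,G,B=im[...,0],im[...,1],im[...,2]
    show('yellow',sel(.5,.7,-.33,-.22,.07,.13)&(R>150)&(G>130)&(B<110))
    show('armgrey',sel(.5,.7,-.33,-.1,.08,.16)&~((B>R+25)))
    show('armend',sel(.5,.7,-.33,-.18,.08,.16)&~((B>R+25)))
E
```

```text
1.8
[[ 0.     0.382  0.924]
 [ 0.     0.924 -0.382]
 [-1.     0.     0.   ]]
top tube top 177 rect [431. -74.] [37. 39.] 17.3 min [ 0.411 -0.092  0.145] max [ 0.451 -0.055  0.156] med z 0.15
top purple 175 rect [ 390. -168.] [37. 37.] 88.3 min [ 0.372 -0.186  0.144] max [ 0.409 -0.149  0.157] med z 0.15
top saddle 141 rect [ 497. -315.] [35. 35.] 89.3 min [ 0.48  -0.332  0.064] max [ 0.515 -0.297  0.076] med z 0.07
top housing 220 rect [ 409. -291.] [36. 57.] 75.0 min [ 0.382 -0.313  0.061] max [ 0.438 -0.272  0.077] med z 0.07
top bar 197 rect [ 340. -272.] [59. 40.] 74.7 min [ 0.316 -0.3    0.085] max [ 0.36  -0.239  0.108] med z 0.102
top yellow 98 rect [ 588. -279.] [24. 30.] 86.5 min [ 0.573 -0.291  0.097] max [ 0.604 -0.268  0.109] med z 0.103
top armgrey 868 rect [ 596. -200.] [201.  36.] 86.0 min [ 0.572 -0.3    0.081] max [ 0.619 -0.1    0.148] med z 0.114
top armend 501 rect [ 591. -240.] [120.  33.] 83.9 min [ 0.572 -0.3    0.081] max [ 0.614 -0.182  0.134] med z 0.108
side tube top 125 rect [431. -77.] [39. 37.] 2.5 min [ 0.411 -0.095  0.143] max [ 0.45  -0.058  0.153] med z 0.15
side purple 240 rect [ 388. -168.] [38. 39.] 45.9 min [ 0.369 -0.188  0.13 ] max [ 0.408 -0.145  0.152] med z 0.149
side saddle 218 rect [ 496. -314.] [36. 38.] 37.8 min [ 0.478 -0.333  0.061] max [ 0.514 -0.293  0.073] med z 0.07
side housing 329 rect [ 408. -291.] [36. 58.] 73.8 min [ 0.38  -0.314  0.06 ] max [ 0.438 -0.271  0.074] med z 0.07
side bar 286 rect [ 338. -273.] [60. 37.] 72.9 min [ 0.313 -0.3    0.086] max [ 0.356 -0.241  0.105] med z 0.099
side yellow 124 rect [ 586. -278.] [27. 28.] 88.2 min [ 0.572 -0.291  0.1  ] max [ 0.601 -0.265  0.106] med z 0.103
side armgrey 881 rect [ 593. -201.] [201.  34.] 86.1 min [ 0.571 -0.301  0.086] max [ 0.616 -0.101  0.147] med z 0.112
side armend 589 rect [ 589. -240.] [122.  29.] 85.8 min [ 0.571 -0.301  0.086] max [ 0.608 -0.18   0.13 ] med z 0.107
```

Emit:
play_rows --pt "0 0 0 0 1" --pt "0 0 0 0 1" --pt "0 0 0 0 1" --pt "0 0 0 0 1" --pt "0 0 0 0 1" --pt "0 0 0 0 1" --pt "0 0 0 0 1" --pt "0 0 0 0 1" --pt "0 0 0 0 1" --pt "0 0 0 0 1" --pt "0 0 0 0 1" --pt "0 0 0 0 0.92" --newtons 20

```text
clock: 3.0
position: [0.2196, 0.5315, 0.3039]
ee_rot: [0.481, 0.518, 0.481, -0.518]
contact_force: [-0.1, -0.7, 0.2]
width: 0.0856
```

```bash
cat >> h.py <<'E'
def go(x,y,z,yaw=None):
    "units of tool x,y,z (after twist) and twist units; yaw of tool y in deg"
    s=manip.get_state(); R=rot(s); c=np.degrees(np.arctan2(R[1,1],R[0,1]))
    yaw2=c if yaw is None else yaw
    tw=-((yaw2-c+90)%180-90); a=np.radians(c-tw)
    Y=np.array([np.cos(a),np.sin(a)]); Z=np.array([Y[1],-Y[0]])
    d=np.array([x,y,z])-s['position']
    print('clk',round(s['clock'],2),'pos',s['position'].round(4),'yaw',round(c,2),'w',round(s['width'],4),'F',s['contact_force'].round(1),'down',R[:,0].round(3))
    print('  units tx,ty,tz',(-d[2]/.03).round(3),(d[:2]@Y/.03).round(3),(d[:2]@Z/.03).round(3),'twist',round(tw/6,3))
E
python3 -c "
from h import *
go(.431,-.0755,.169,-4)"
```

```text
clk 3.0 pos [0.2196 0.5315 0.3039] yaw -4.2 w 0.0856 F [-0.1 -0.7  0.2] down [ 0.  0. -1.]
  units tx,ty,tz 4.498 8.441 19.691 twist -0.034
```

Emit:
play_rows --pt "0 0 0.422 0.985 0" --pt "0 0 0.422 0.985 0" --pt "0 0 0.422 0.985 0" --pt "0 0 0.422 0.985 0" --pt "0 0 0.422 0.985 0" --pt "0 0 0.422 0.985 0" --pt "0 0 0.422 0.985 0" --pt "0 0 0.422 0.985 0" --pt "0 0 0.422 0.985 0" --pt "0 0 0.422 0.985 0" --pt "0 0 0.422 0.985 0" --pt "0 0 0.422 0.985 0" --pt "0 0 0.422 0.985 0" --pt "0 0 0.422 0.985 0" --pt "0 0 0.422 0.985 0" --pt "0 0 0.422 0.985 0" --pt "0 0 0.422 0.985 0" --pt "0 0 0.422 0.985 0" --pt "0 0 0.422 0.985 0" --pt "0 0 0.422 0.985 0"

```text
clock: 5.0
position: [0.4315, -0.077, 0.3041]
ee_rot: [0.482, 0.517, 0.482, -0.517]
contact_force: [-0.3, 0.3, -0.5]
width: 0.0854
```

```bash
python3 -c "
from h import *
go(.431,-.0755,.169,-4)"
```

```text
clk 5.0 pos [ 0.4315 -0.077   0.3041] yaw -3.99 w 0.0854 F [-0.3  0.3 -0.5] down [ 0.001  0.    -1.   ]
  units tx,ty,tz 4.502 -0.021 -0.049 twist 0.001
```

Emit:
play_rows --pt "0 0.9 0 0 0" --pt "0 0.9 0 0 0" --pt "0 0.9 0 0 0" --pt "0 0.9 0 0 0" --pt "0 0.9 0 0 0" --pt "1 0 0 0 0" --pt "1 0 0 0 0" --pt "1 0 0 0 0" --pt "1 0 0 0 0" --pt "1 0 0 0 0" --pt "1 0 0 0 0" --newtons 25

```text
clock: 6.1
position: [0.4318, -0.0759, 0.1704]
ee_rot: [0.483, 0.517, 0.482, -0.517]
contact_force: [-0.9, 0.6, 6.5]
width: 0.0398
```

```bash
python3 -c "
from h import *
go(.50,-.01,.174,-4)"
```

```text
clk 6.1 pos [ 0.4318 -0.0759  0.1704] yaw -3.96 w 0.0398 F [-0.9  0.6  6.5] down [ 0.002 -0.001 -1.   ]
  units tx,ty,tz -0.122 2.114 -2.35 twist 0.007
```

Emit:
play_rows --pt "1 -0.35 0 0 0" --pt "1 0 0.53 -0.59 0" --pt "1 0 0.53 -0.59 0" --pt "1 0 0.53 -0.59 0" --pt "1 0 0.53 -0.59 0" --pt "1 0.2 0 0 0" --pt "1 0.15 0 0 0" --pt "1 0.05 0 0 0"

```text
clock: 6.9
position: [0.4998, -0.0093, 0.1701]
ee_rot: [0.483, 0.518, 0.482, -0.516]
contact_force: [-4.4, 2.4, 25.6]
width: 0.0393
```

```bash
python3 -c "
from h import *
go(.50,-.01,.174,-4)
snap('side','s1.png')
h=116;r=20
t=np.radians(np.arange(0,91,5)); x=h*np.sin(t)-r*np.cos(t); z=h*np.cos(t)+r*np.sin(t)
print(np.round(np.c_[-np.diff(z),np.diff(x)]/30,3).tolist())
a=cv2.imread('pics/s1.png')[100:300,150:400]; cv2.imwrite('pics/s1c.png',cv2.resize(a,None,fx=3,fy=3))
"
```

```text
clk 6.9 pos [ 0.4998 -0.0093  0.1701] yaw -3.97 w 0.0393 F [-4.4  2.4 25.6] down [ 0.002  0.    -1.   ]
  units tx,ty,tz -0.132 0.008 0.022 twist 0.005
[[-0.043, 0.34], [-0.014, 0.342], [0.016, 0.342], [0.046, 0.339], [0.075, 0.334], [0.104, 0.326], [0.132, 0.316], [0.159, 0.303], [0.185, 0.288], [0.209, 0.271], [0.232, 0.251], [0.253, 0.23], [0.272, 0.207], [0.289, 0.183], [0.304, 0.157], [0.317, 0.13], [0.327, 0.102], [0.334, 0.073]]
```

View pics/s1c.png

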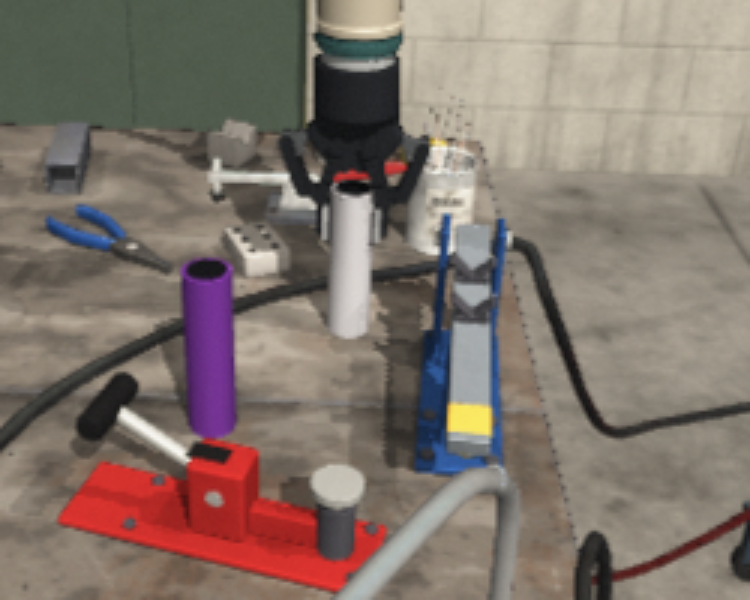

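The tube is held upright at crop px (350,260), well clear of the cradle and the purple tube. Now I'll lean it over.

Emit:
play_rows --pt "1 -0.03 0.0 0.34 0" --pt "1 -0.01 0 0.34 0" --pt "1 0.016 0 0.34 0" --pt "1 0.046 0 0.34 0" --pt "1 0.075 0 0.334 0" --pt "1 0.104 0 0.326 0" --newtons 20

```text
clock: 7.55
position: [0.4952, -0.0709, 0.161]
ee_rot: [-0.482, -0.517, -0.482, 0.517]
contact_force: [-0.3, 1.2, -0.5]
width: 0.0391
```

```bash
python3 -c "
from h import *
go(.50,-.01,.174,-4)
snap('side','s2.png')
a=cv2.imread('pics/s2.png')[100:300,150:400]; cv2.imwrite('pics/s2c.png',cv2.resize(a,None,fx=3,fy=3))
"
```

```text
clk 7.55 pos [ 0.4952 -0.0709  0.161 ] yaw -3.99 w 0.0391 F [-0.3  1.2 -0.5] down [-0.  0. -1.]
  units tx,ty,tz -0.433 0.018 -2.036 twist 0.001
```

View pics/s2c.png

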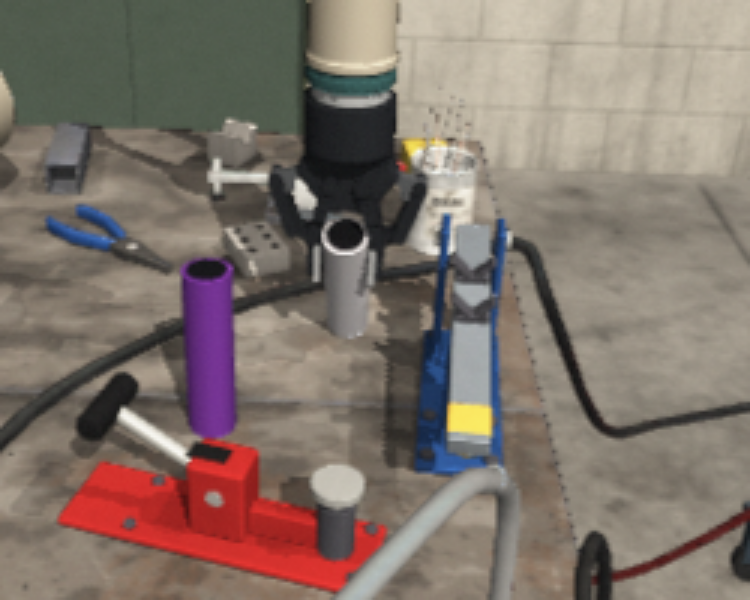

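The tube has tilted about 30° (top at crop px 347,235, foot unmoved at 348,325), so the lean works. I'll continue it.

Emit:
play_rows --pt "1 0.14 0 0.316 0" --pt "1 0.16 0 0.303 0" --pt "1 0.185 0 0.288 0" --pt "1 0.21 0 0.271 0" --pt "1 0.232 0 0.251 0" --pt "1 0.253 0 0.23 0" --pt "1 0.272 0 0.207 0" --pt "1 0.289 0 0.183 0" --pt "1 0.304 0 0.157 0" --pt "1 0.317 0 0.13 0" --pt "1 0.327 0 0.102 0"

```text
clock: 8.7
position: [0.4904, -0.1435, 0.0799]
ee_rot: [-0.483, -0.517, -0.482, 0.517]
contact_force: [-0.8, -2.0, 0.2]
width: 0.0395
```

```bash
python3 -c "
from h import *
go(.50,-.01,.074,-4)
im,d=snap('side','s3.png')
a=cv2.imread('pics/s3.png')[100:300,150:400]; cv2.imwrite('pics/s3c.png',cv2.resize(a,None,fx=3,fy=3))
"
```

```text
clk 8.7 pos [ 0.4904 -0.1435  0.0799] yaw -3.95 w 0.0395 F [-0.8 -2.   0.2] down [ 0.    -0.001 -1.   ]
  units tx,ty,tz 0.196 0.008 -4.46 twist 0.008
```

View pics/s3c.png

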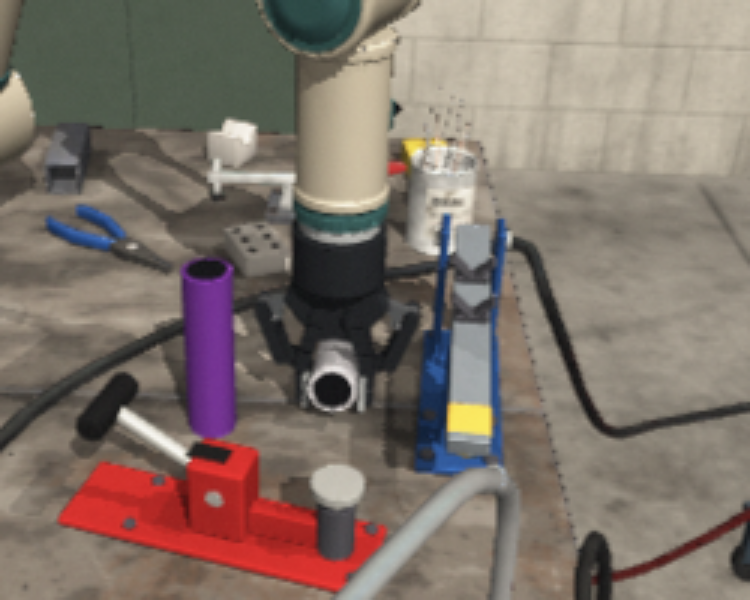

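Emit:
play_rows --pt "1 0.15 0 0.04 0" --pt "0.3 0 0 0 0" --pt "0.3 0 0 0 0" --pt "0.3 0 0 0 0"

```text
clock: 9.15
position: [0.4905, -0.1438, 0.0765]
ee_rot: [0.483, 0.517, 0.482, -0.517]
contact_force: [-0.1, -0.1, -0.4]
width: 0.0598
```

Emit:
play_rows --pt "0.3 0 0 -0.45 0" --pt "0.3 0 0 -0.46 0" --pt "0.3 0 0 -0.46 0" --pt "0.3 0 0 0 0"

```text
clock: 9.55
position: [0.4927, -0.1007, 0.0762]
ee_rot: [0.483, 0.516, 0.483, -0.516]
contact_force: [-0.2, 0.1, -0.6]
width: 0.0597
```

```bash
python3 -c "
from h import *
go(.50,-.01,.074,-4)
im,d=snap('side','s4.png')
P=dep('side',d)
r=manip.mark_of('side','tube_center')
for q in r: print(q['conf'],w('side',q['location']).round(3))
m=(P[...,0]>.45)&(P[...,0]<.53)&(P[...,1]>-.25)&(P[...,1]<.02)&(P[...,2]>.005)&(P[...,2]<.045)
Q=P[m];print(len(Q),Q.min(0),Q.max(0))
r=manip.regions_of('side','tube')
for q in r: 
  Q=P[q['mask']]; Q=Q[Q[:,2]>.01]; print(q['conf'],len(Q),np.percentile(Q,[3,97],axis=0).round(3).tolist())
a=cv2.imread('pics/s4.png')[100:300,150:400]; cv2.imwrite('pics/s4c.png',cv2.resize(a,None,fx=3,fy=3))
"
```

```text
clk 9.55 pos [ 0.4927 -0.1007  0.0762] yaw -3.82 w 0.0597 F [-0.2  0.1 -0.6] down [-0.001  0.001 -1.   ]
  units tx,ty,tz 0.074 0.032 -3.031 twist 0.03
0.7 [ 0.496 -0.098  0.023]
0.66 [ 0.388 -0.164  0.077]
0.28 [0.6   0.184 0.004]
642 [ 0.45226811 -0.17687742  0.00511989] [ 0.52967227 -0.03860418  0.04403183]
0.63 873 [[0.372, -0.186, 0.014], [0.407, -0.161, 0.151]]
0.61 513 [[0.472, -0.176, 0.014], [0.511, -0.058, 0.041]]
```

View pics/s4c.png

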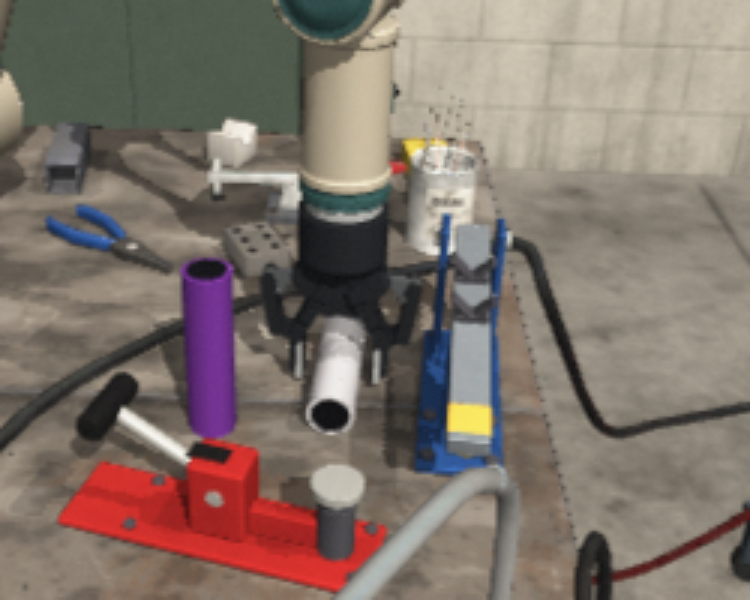

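Emit:
play_rows --pt "1 0 0 0 0" --pt "1 0 0 0 0" --pt "1 0 0 0 0" --pt "1 0 0 0 0" --pt "1 -0.5 0 0 0" --pt "1 -1 0 0 0" --pt "1 -1 0 0 0" --pt "1 -1 0 0 0" --pt "1 -1 0 0 0" --pt "1 -1 0 0 0" --pt "1 -1 0 0 0" --pt "1 -0.5 0 0 0" --newtons 40

```text
clock: 10.9
position: [0.4936, -0.1034, 0.2881]
ee_rot: [0.483, 0.518, 0.481, -0.517]
contact_force: [-0.1, 0.9, -3.1]
width: 0.0388
```

```bash
python3 -c "
from h import *
go(.5985,-.151,.211,-4)
im,d=snap('side','s5.png')
a=cv2.imread('pics/s5.png')[50:300,150:400]; cv2.imwrite('pics/s5c.png',cv2.resize(a,None,fx=2.4,fy=2.4))
"
```

```text
clk 10.9 pos [ 0.4936 -0.1034  0.2881] yaw -3.99 w 0.0388 F [-0.1  0.9 -3.1] down [ 0.003 -0.001 -1.   ]
  units tx,ty,tz 2.57 3.599 1.338 twist 0.001
```

View pics/s5c.png

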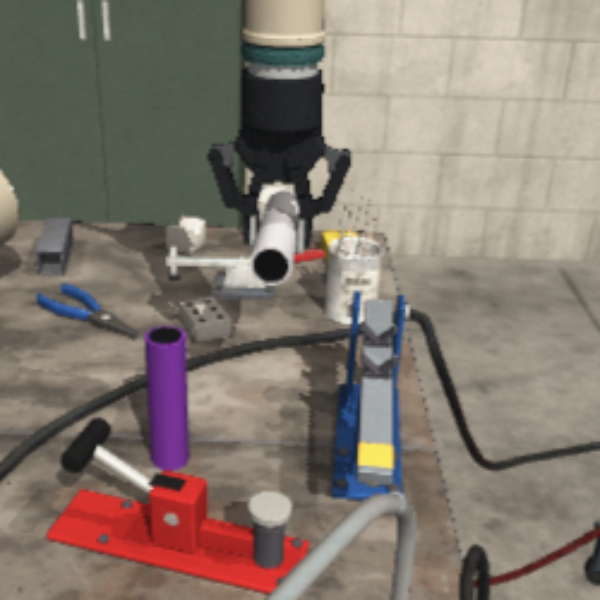

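Emit:
play_rows --pt "1 0 0.9 0.335 0" --pt "1 0 0.9 0.335 0" --pt "1 0 0.9 0.335 0" --pt "1 0 0.9 0.335 0" --pt "1 0 0 0 0"

```text
clock: 11.45
position: [0.6009, -0.1525, 0.2836]
ee_rot: [-0.482, -0.517, -0.482, 0.517]
contact_force: [-1.2, 0.2, -3.8]
width: 0.0387
```

```bash
python3 -c "
from h import *
go(.5985,-.151,.211,-4)
im,d=snap('side','s6.png')
P=dep('side',d)
m=(P[...,0]>.565)&(P[...,0]<.635)&(P[...,1]>-.26)&(P[...,1]<-.03)&(P[...,2]>.19)&(P[...,2]<.262)
Q=P[m];
for y0 in np.arange(-.24,-.15,.015):
  S=Q[(Q[:,1]>y0)&(Q[:,1]<y0+.015)]
  if len(S)>10: print(round(y0+.0075,4),len(S),'x',(S[:,0].min()/2+S[:,0].max()/2).round(4),'ztop',np.percentile(S[:,2],97).round(4))
print(Q[:,1].min())
for q in ['tube_center','cradle_seat']:
  for r in manip.mark_of('side',q): print(q,r['conf'],w('side',r['location']).round(4))
a=cv2.imread('pics/s6.png')[50:300,200:450]; cv2.imwrite('pics/s6c.png',cv2.resize(a,None,fx=2.4,fy=2.4))
"
```

```text
clk 11.45 pos [ 0.6009 -0.1525  0.2836] yaw -4.02 w 0.0387 F [-1.2  0.2 -3.8] down [ 0. -0. -1.]
  units tx,ty,tz 2.418 -0.083 -0.044 twist -0.004
-0.2325 13 x 0.6004 ztop 0.2425
-0.2175 290 x 0.5954 ztop 0.2471
-0.2025 57 x 0.5962 ztop 0.2478
-0.1875 51 x 0.597 ztop 0.2479
-0.1725 86 x 0.6061 ztop 0.2609
-0.1575 234 x 0.5996 ztop 0.2597
-0.2258721467839225
tube_center 0.88 [ 0.6033 -0.1485  0.2322]
tube_center 0.85 [ 0.3895 -0.1649  0.0764]
cradle_seat 0.71 [ 0.5984 -0.153   0.1542]
```

View pics/s6c.png

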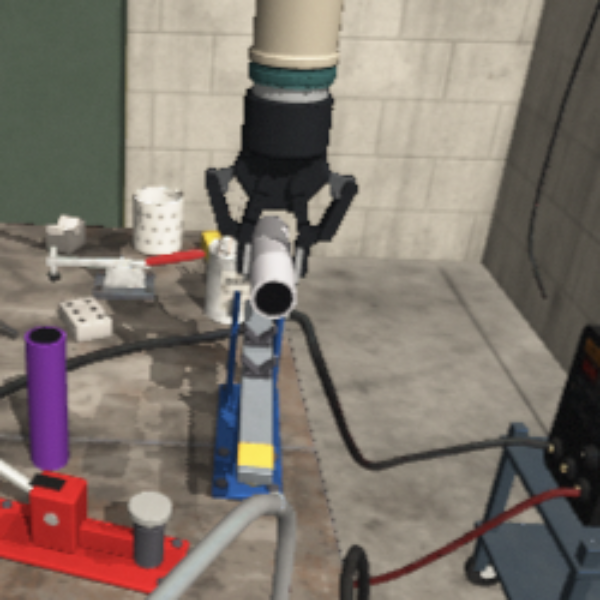

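Emit:
play_rows --pt "1 0.5 -0.08 0 0" --pt "1 0.6 0 0 0" --pt "1 0.6 0 0 0" --pt "1 0.3 0 0 0" --pt "1 0.15 0 0 0" --pt "1 0.1 0 0 0" --newtons 20

```text
clock: 12.2
position: [0.5955, -0.1503, 0.2187]
ee_rot: [0.482, 0.517, 0.482, -0.517]
contact_force: [-0.4, -0.3, -3.1]
width: 0.0387
```

```bash
python3 -c "
from h import *
go(.5985,-.151,.211,-4)
im,d=snap('side','s7.png')
a=cv2.imread('pics/s7.png')[100:300,250:400]; cv2.imwrite('pics/s7c.png',cv2.resize(a,None,fx=3,fy=3))
"
```

```text
clk 12.2 pos [ 0.5955 -0.1503  0.2187] yaw -3.96 w 0.0387 F [-0.4 -0.3 -3.1] down [ 0.  0. -1.]
  units tx,ty,tz 0.257 0.101 0.016 twist 0.006
```

View pics/s7c.png

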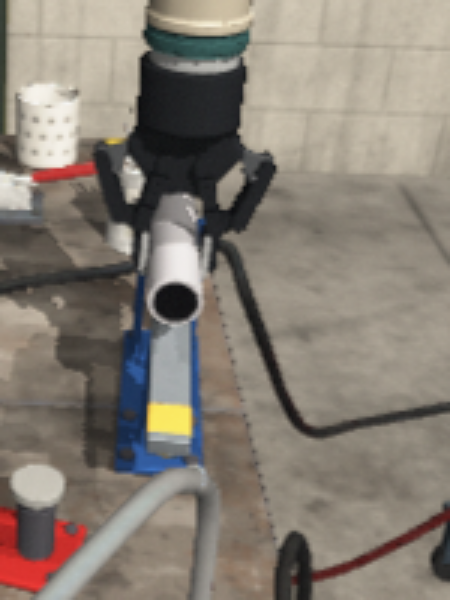

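Emit:
play_rows --pt "1 0.1 0.05 0 0" --pt "1 0.1 0 0 0" --pt "1 0.05 0 0 0"

```text
clock: 12.55
position: [0.598, -0.1514, 0.2138]
ee_rot: [0.484, 0.517, 0.481, -0.517]
contact_force: [-2.5, -2.2, 10.0]
width: 0.0383
```

```bash
python3 -c "
from h import *
go(.5985,-.151,.211,-4)"
```

```text
clk 12.55 pos [ 0.598  -0.1514  0.2138] yaw -3.95 w 0.0383 F [-2.5 -2.2 10. ] down [ 0.004 -0.002 -1.   ]
  units tx,ty,tz 0.095 0.014 -0.014 twist 0.008
```

Emit:
play_rows --pt "1 0.05 0 0 0" --pt "1 0.05 0 0 0" --pt "1 0 0 0 0"

```text
clock: 12.85
position: [0.5979, -0.1522, 0.2115]
ee_rot: [0.484, 0.517, 0.48, -0.517]
contact_force: [-3.3, -3.3, 9.1]
width: 0.0386
```

```bash
python3 -c "
from h import *
go(.5985,-.151,.211,-4)
im,d=snap('side','s8.png');P=dep('side',d)
m=(P[...,0]>.565)&(P[...,0]<.635)&(P[...,1]>-.26)&(P[...,1]<-.03)&(P[...,2]>.12)&(P[...,2]<.2)
Q=P[m];
for y0 in np.arange(-.24,-.15,.015):
  S=Q[(Q[:,1]>y0)&(Q[:,1]<y0+.015)]
  if len(S)>10: print(round(y0+.0075,4),len(S),'x',(S[:,0].min()/2+S[:,0].max()/2).round(4),'ztop',np.percentile(S[:,2],97).round(4))
"
```

```text
clk 12.85 pos [ 0.5979 -0.1522  0.2115] yaw -3.95 w 0.0386 F [-3.3 -3.3  9.1] down [ 0.004 -0.004 -1.   ]
  units tx,ty,tz 0.015 0.016 -0.04 twist 0.008
-0.2175 262 x 0.5934 ztop 0.1685
-0.2025 70 x 0.5942 ztop 0.1708
-0.1875 71 x 0.5958 ztop 0.1728
-0.1725 98 x 0.5982 ztop 0.1982
-0.1575 277 x 0.5998 ztop 0.197
```

The tube's slope is 0.143, which matches the arm's 0.14 rad, so it is seated. Now I'll release it.

Emit:
play_rows --pt "0.4 0 0 0 0" --pt "0.2 0 0 0 0" --pt "0 0 0 0 0" --pt "0 0 0 0 0" --pt "0 0 0 0 0" --pt "0 -0.4 0 0 0" --pt "0 -0.8 0 0 0" --pt "0 -1 0 0 0" --pt "0 -1 0 0 0" --pt "0 -0.5 0 0 0"

```text
clock: 13.9
position: [0.5981, -0.1508, 0.3233]
ee_rot: [0.484, 0.518, 0.481, -0.516]
contact_force: [-1.3, 0.4, 0.0]
width: 0.0857
```

```bash
python3 -c "
from h import *
im,d=snap('side','s9.png');P=dep('side',d)
m=(P[...,0]>.565)&(P[...,0]<.635)&(P[...,1]>-.26)&(P[...,1]<-.03)&(P[...,2]>.12)&(P[...,2]<.2)
Q=P[m];
for y0 in np.arange(-.24,-.06,.015):
  S=Q[(Q[:,1]>y0)&(Q[:,1]<y0+.015)]
  if len(S)>10: print(round(y0+.0075,4),len(S),'x',(S[:,0].min()/2+S[:,0].max()/2).round(4),'ztop',np.percentile(S[:,2],97).round(4))
print(Q[:,1].min())
for q in ['tube_center','cradle_seat','lift_pad']:
  for r in manip.mark_of('side',q)[:2]: print(q,r['conf'],w('side',r['location']).round(4))
go(.411,-.291,.11,75)
a=cv2.imread('pics/s9.png')[100:300,150:400]; cv2.imwrite('pics/s9c.png',cv2.resize(a,None,fx=3,fy=3))
"
```

```text
-0.2325 12 x 0.5944 ztop 0.1644
-0.2175 256 x 0.5913 ztop 0.1665
-0.2025 74 x 0.5925 ztop 0.1697
-0.1875 74 x 0.5934 ztop 0.1714
-0.1725 69 x 0.5948 ztop 0.174
-0.1575 64 x 0.5959 ztop 0.1761
-0.1425 62 x 0.5979 ztop 0.1775
-0.1275 61 x 0.5991 ztop 0.1798
-0.1125 54 x 0.6 ztop 0.1826
-0.0975 58 x 0.6015 ztop 0.1843
-0.0825 58 x 0.6043 ztop 0.186
-0.0675 57 x 0.6032 ztop 0.1453
-0.2276268361470175
tube_center 0.85 [ 0.5991 -0.1491  0.1578]
tube_center 0.58 [ 0.3892 -0.1668  0.0766]
cradle_seat 0.34 [ 0.6037 -0.0716  0.167 ]
lift_pad 0.93 [ 0.5881 -0.2749  0.0797]
clk 14.1 pos [ 0.597  -0.1504  0.3194] yaw -3.96 w 0.0856 F [ 0.1  0.4 -0. ] down [ 0. -0. -1.]
  units tx,ty,tz 6.979 -6.131 -4.777 twist -13.161
```

View pics/s9c.png

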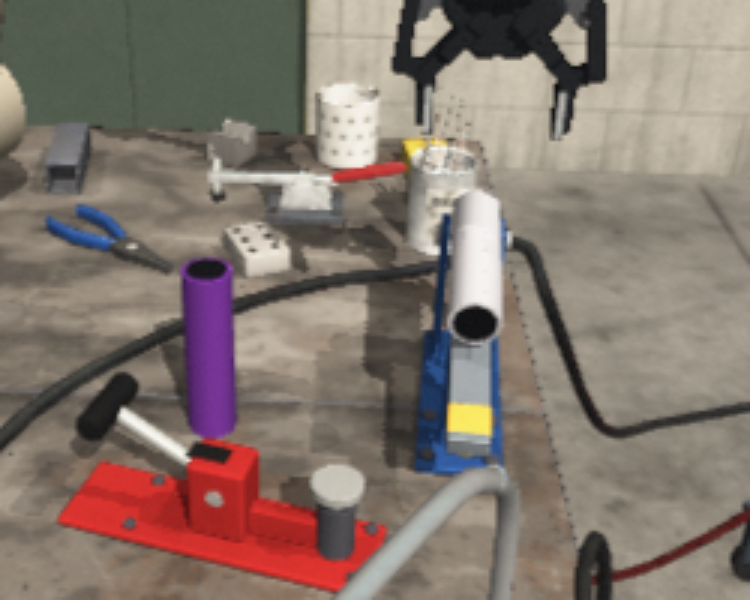

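Emit:
play_rows --pt "0 0 0 0 -0.94" --pt "0 0 0 0 -0.94" --pt "0 0 0 0 -0.94" --pt "0 0 0 0 -0.94" --pt "0 0 0 0 -0.94" --pt "0 0 0 0 -0.94" --pt "0 0 0 0 -0.94" --pt "0 0 0 0 -0.94" --pt "0 0 0 0 -0.94" --pt "0 0 0 0 -0.94" --pt "0 0 0 0 -0.94" --pt "0 0 0 0 -0.94" --pt "0 0 0 0 -0.94" --pt "0 0 0 0 -0.94"

```text
clock: 15.5
position: [0.5965, -0.1503, 0.3172]
ee_rot: [0.7, 0.091, 0.702, -0.091]
contact_force: [0.6, 0.5, -0.3]
width: 0.0853
```

```bash
python3 -c "
from h import *
go(.413,-.291,.10,75)"
```

```text
clk 15.5 pos [ 0.5965 -0.1503  0.3172] yaw 75.22 w 0.0853 F [ 0.6  0.5 -0.3] down [-0.003  0.001 -1.   ]
  units tx,ty,tz 7.241 -6.113 -4.696 twist 0.037
```

Emit:
play_rows --pt "0 0 -0.87 -0.67 0.037" --pt "0 0 -0.87 -0.67 0" --pt "0 0 -0.87 -0.67 0" --pt "0 0 -0.87 -0.67 0" --pt "0 0 -0.87 -0.67 0" --pt "0 0 -0.88 -0.67 0" --pt "0 0 -0.88 -0.68 0" --pt "0 1 0 0 0" --pt "0 1 0 0 0" --pt "0 1 0 0 0" --pt "0 0 0 0 0"

```text
clock: 16.6
position: [0.4103, -0.2882, 0.2243]
ee_rot: [0.697, 0.096, 0.704, -0.091]
contact_force: [-0.3, -0.2, 0.6]
width: 0.0855
```

```bash
python3 -c "
from h import *
go(.413,-.291,.10,75)
snap('wrist','w1.png')
im,d=snap('side','s10.png')
a=cv2.imread('pics/s10.png')[150:350,130:380]; b=cv2.imread('pics/w1.png'); 
cv2.imwrite('pics/s10c.png',np.hstack([cv2.resize(a,(400,320)),cv2.resize(b,(400,320))]))
for q in ['jack_body','saddle_top','jack']:
  for n in ['side','wrist']:
    for r in manip.mark_of(n,q)[:1]: print(n,q,r['conf'],w(n,r['location']).round(4))
"
```

```text
clk 16.6 pos [ 0.4103 -0.2882  0.2243] yaw 74.74 w 0.0855 F [-0.3 -0.2  0.6] down [-0.009  0.008 -1.   ]
  units tx,ty,tz 4.145 -0.068 0.111 twist -0.043
side jack_body 0.6 [ 0.4087 -0.291   0.0412]
wrist jack_body 0.7 [ 0.414  -0.2976  0.0458]
side saddle_top 0.53 [ 0.4972 -0.3094  0.0751]
wrist saddle_top 0.98 [ 0.5006 -0.3194  0.0784]
side jack 0.79 [ 0.4972 -0.3104  0.0009]
wrist jack 0.94 [ 0.5008 -0.3177  0.0089]
```

View pics/s10c.png

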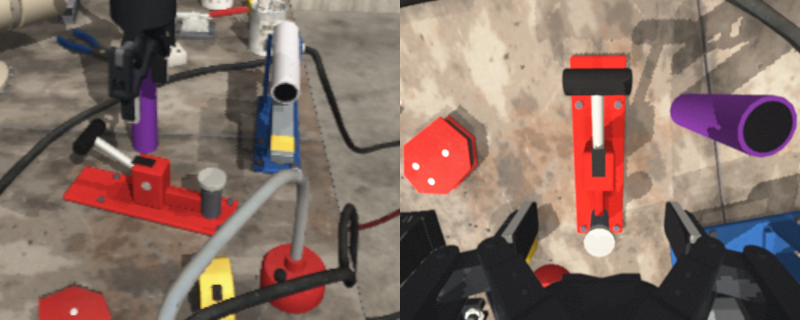

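Emit:
play_rows --pt "0 0.9 -0.07 0.1 0" --pt "0 0.9 0 0 0" --pt "0 0.9 0 0 0" --pt "0 0.9 0 0 0" --pt "0 0.5 0 0 0" --pt "1 0 0 0 0" --pt "1 0 0 0 0" --pt "1 0 0 0 0" --pt "1 0 0 0 0" --pt "1 0 0 0 0" --pt "1 0 0 0 0" --newtons 60

```text
clock: 18.1
position: [0.4163, -0.2933, 0.1077]
ee_rot: [0.702, 0.094, 0.7, -0.094]
contact_force: [0.5, 1.8, 6.1]
width: 0.035
```

```bash
python3 -c "
from h import *
go(.413,-.291,.10,75)
im,d=snap('side','s11.png');P=dep('side',d)
Q=P[(P[...,0]>.46)&(P[...,0]<.54)&(P[...,1]>-.35)&(P[...,1]<-.27)&(P[...,2]>.06)&(P[...,2]<.08)]
c,wd,t=cv2.minAreaRect(Q[:,:2].astype(np.float32)*1000); print(c,wd)
a=cv2.imread('pics/s11.png')[150:350,130:380]; cv2.imwrite('pics/s11c.png',cv2.resize(a,None,fx=3,fy=3))
"
```

```text
clk 18.1 pos [ 0.4163 -0.2933  0.1077] yaw 74.74 w 0.035 F [0.5 1.8 6.1] down [ 0.003 -0.001 -1.   ]
  units tx,ty,tz 0.258 0.047 -0.126 twist -0.044
(495.8554382324219, -315.6687927246094) (37.42258071899414, 36.347442626953125)
```

View pics/s11c.png

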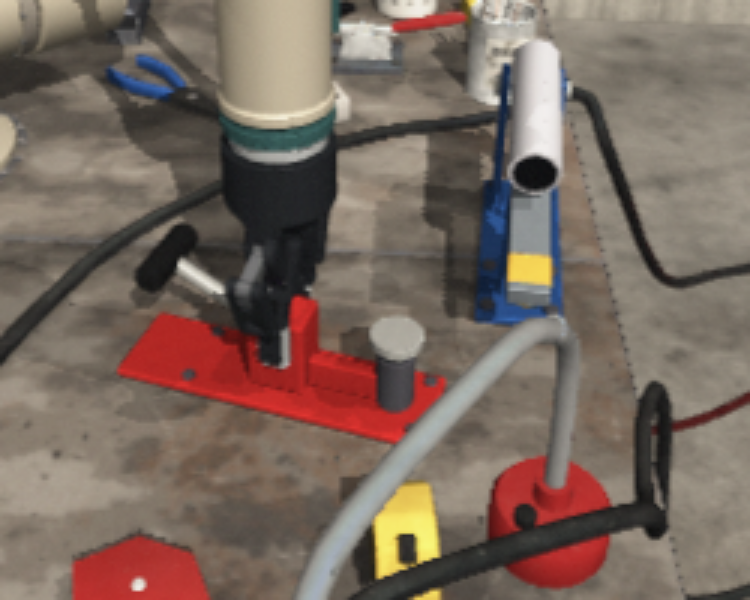

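Emit:
play_rows --pt "1 -0.1 0 0 0" --pt "1 -0.1 0 0 0" --pt "1 0 0 0 -0.57" --pt "1 0 0 0 -0.57" --pt "1 0 0 0 -0.57" --pt "1 0 0 0 0"

```text
clock: 18.75
position: [0.4149, -0.293, 0.1117]
ee_rot: [0.706, 0.031, 0.707, -0.03]
contact_force: [-0.5, 0.3, -8.1]
width: 0.0356
```

```bash
python3 -c "
from h import *
go(.5047,-.2715,.1077,85)
im,d=snap('side','s12.png');P=dep('side',d)
Q=P[(P[...,0]>.46)&(P[...,0]<.54)&(P[...,1]>-.35)&(P[...,1]<-.26)&(P[...,2]>.06)&(P[...,2]<.085)]
c,wd,t=cv2.minAreaRect(Q[:,:2].astype(np.float32)*1000); print(c,wd,np.median(Q[:,2]))
a=cv2.imread('pics/s12.png')[150:350,130:380]; cv2.imwrite('pics/s12c.png',cv2.resize(a,None,fx=3,fy=3))
"
```

```text
clk 18.75 pos [ 0.4149 -0.293   0.1117] yaw 85.03 w 0.0356 F [-0.5  0.3 -8.1] down [-0.001  0.001 -1.   ]
  units tx,ty,tz 0.133 0.975 2.92 twist 0.005
(497.1775817871094, -301.1411437988281) (36.7116813659668, 35.98918914794922) 0.07359197990561031
```

View pics/s12c.png

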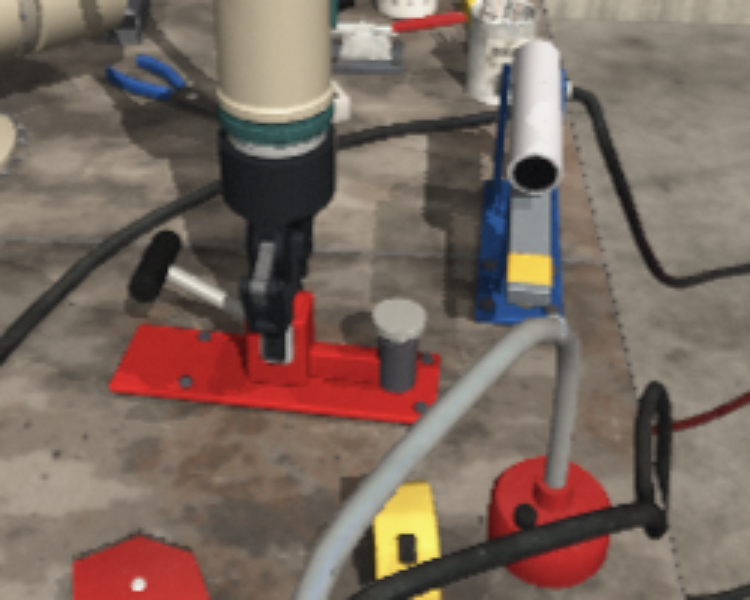

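Emit:
play_rows --pt "1 0 0.2 0.4 0" --pt "1 0 0.25 0.5 0" --pt "1 0 0.25 0.6 0" --pt "1 0 0.2 0.6 0" --pt "1 0 0.09 0.5 0" --pt "1 0 0 0.33 0" --pt "1 0 0 0 0"

```text
clock: 19.5
position: [0.5077, -0.2716, 0.1122]
ee_rot: [0.707, 0.03, 0.706, -0.031]
contact_force: [0.3, -0.7, -6.2]
width: 0.0351
```

```bash
cat > chk.py <<'E'
from h import *
import sys
f=sys.argv[1]
go(.5047,-.2715,.1077,85)
for n in ['side','top']:
    im,d=snap(n,f+n+'.png');P=dep(n,d)
    im=im.astype(int)
    Q=P[(P[...,0]>.55)&(P[...,0]<.63)&(P[...,1]>-.34)&(P[...,1]<-.23)&(P[...,2]>.06)&(P[...,2]<.083)&(im[...,1]<1.2*im[...,0])&(im[...,2]>.6*im[...,0])]
    if len(Q)>5: c,wd,t=cv2.minAreaRect(Q[:,:2].astype(np.float32)*1000); print(n,'saddle',np.round(c,1),np.round(wd,1),Q.min(0).round(3),Q.max(0).round(3))
    for q in ['saddle_top','lift_pad']:
        for r in manip.mark_of(n,q)[:1]: print(n,q,round(r['conf'],2),w(n,r['location']).round(4))
a=cv2.imread('pics/%sside.png'%f)[150:330,190:360]; b=cv2.imread('pics/%stop.png'%f)[100:280,200:370]
cv2.imwrite('pics/%sc.png'%f,np.hstack([cv2.resize(a,(400,424)),cv2.resize(b,(400,424))]))
E
python3 chk.py a
```

```text
clk 19.5 pos [ 0.5077 -0.2716  0.1122] yaw 85.1 w 0.0351 F [ 0.3 -0.7 -6.2] down [ 0.002 -0.001 -1.   ]
  units tx,ty,tz 0.149 -0.004 -0.099 twist 0.017
side saddle [ 591.8 -287.3] [36.4 19.8] [ 0.573 -0.298  0.067] [ 0.607 -0.274  0.079]
side saddle_top 0.6 [ 0.59   -0.2759  0.077 ]
side lift_pad 0.59 [ 0.5869 -0.2741  0.0763]
top lift_pad 0.66 [ 0.5857 -0.2791  0.0767]
```

View pics/ac.png

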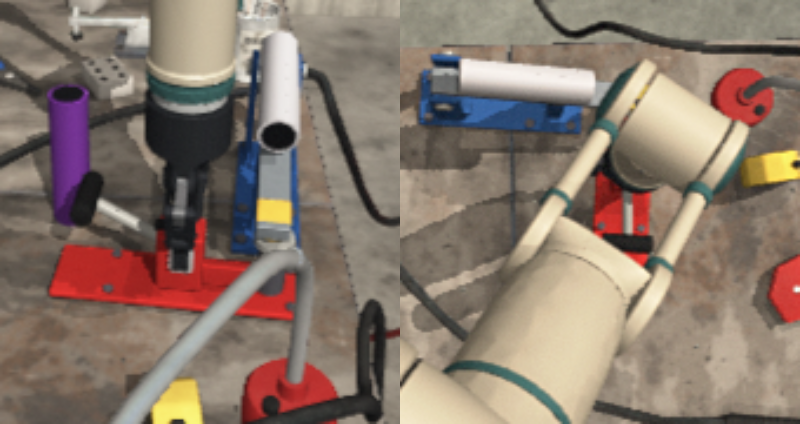

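Emit:
play_rows --pt "1 0 -0.03 -0.1 0" --pt "1 0.08 0 0 0" --pt "1 0.08 0 0 0" --pt "1 0 0 0 0"

```text
clock: 20.2
position: [0.5022, -0.2721, 0.1078]
ee_rot: [0.706, 0.031, 0.706, -0.031]
contact_force: [-2.7, 0.3, -2.8]
width: 0.0352
```

```bash
python3 chk.py b
```

```text
clk 20.2 pos [ 0.5022 -0.2721  0.1078] yaw 85.02 w 0.0352 F [-2.7  0.3 -2.8] down [-0. -0. -1.]
  units tx,ty,tz 0.002 0.027 0.08 twist 0.003
side saddle [ 581.6 -286.2] [23.9 36.2] [ 0.567 -0.296  0.064] [ 0.601 -0.269  0.078]
side lift_pad 0.61 [ 0.5902 -0.2765  0.0792]
top lift_pad 0.73 [ 0.586  -0.2801  0.0796]
```

Emit:
play_rows --pt "1 -0.02 -0.06 0.07 0" --pt "1 0 0 0 0" --pt "1 0.05 0 0 0" --pt "1 0 0 0 0"

```text
clock: 20.9
position: [0.5052, -0.2742, 0.1078]
ee_rot: [0.707, 0.03, 0.706, -0.031]
contact_force: [-2.7, 0.7, 5.4]
width: 0.0352
```

```bash
python3 chk.py c
```

```text
clk 20.9 pos [ 0.5052 -0.2742  0.1078] yaw 85.03 w 0.0352 F [-2.7  0.7  5.4] down [ 0.002 -0.001 -1.   ]
  units tx,ty,tz 0.003 0.088 -0.025 twist 0.005
side saddle [ 586.6 -286.8] [21.2 35.4] [ 0.569 -0.296  0.062] [ 0.605 -0.274  0.078]
side saddle_top 0.43 [ 0.5892 -0.2747  0.073 ]
top lift_pad 0.61 [ 0.5862 -0.2788  0.0777]
```

View pics/cc.png

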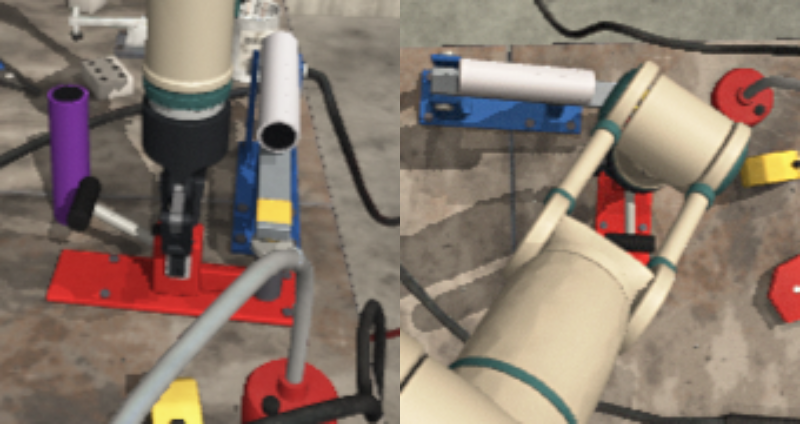

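Emit:
play_rows --pt "0.5 0 0 0 0" --pt "0.2 0 0 0 0" --pt "0 0 0 0 0" --pt "0 0 0 0 0" --pt "0 -0.5 0 0 0" --pt "0 -0.8 0 0 0" --pt "0 -1 0 0 0" --pt "0.5 -1 0 0 0" --pt "1 -0.7 0 0 0" --pt "1 0 0 0 0" --pt "1 0 0 0 0"

```text
clock: 22.3
position: [0.5043, -0.2739, 0.2263]
ee_rot: [0.707, 0.031, 0.706, -0.031]
contact_force: [0.4, 1.0, -1.0]
width: 0.0281
```

```bash
python3 chk.py d; python3 -c "
from h import *
for q in ['handle_bar']:
  for n in ['side','top']:
    for r in manip.mark_of(n,q)[:2]: print(n,q,r['conf'],w(n,r['location']).round(4))
go(.415,-.265,.185,85)
"
```

```text
clk 22.3 pos [ 0.5043 -0.2739  0.2263] yaw 85.03 w 0.0281 F [ 0.4  1.  -1. ] down [ 0. -0. -1.]
  units tx,ty,tz 3.955 0.08 0.005 twist 0.005
side saddle [ 586.3 -288.1] [21.4 35.3] [ 0.569 -0.298  0.063] [ 0.605 -0.275  0.079]
side saddle_top 0.49 [ 0.5886 -0.275   0.075 ]
side lift_pad 0.86 [ 0.5884 -0.2746  0.0788]
top lift_pad 0.64 [ 0.5906 -0.2786  0.0766]
side handle_bar 0.88 [ 0.417  -0.2668  0.0952]
top handle_bar 0.8 [ 0.4131 -0.2694  0.0943]
top handle_bar 0.53 [ 0.511  -0.4648  0.0041]
clk 22.7 pos [ 0.5042 -0.2738  0.2257] yaw 85.03 w -0.0003 F [-1.3 -0.8 -0.1] down [-0.001  0.001 -1.   ]
  units tx,ty,tz 1.358 0.034 -2.989 twist 0.005
```

View pics/dc.png

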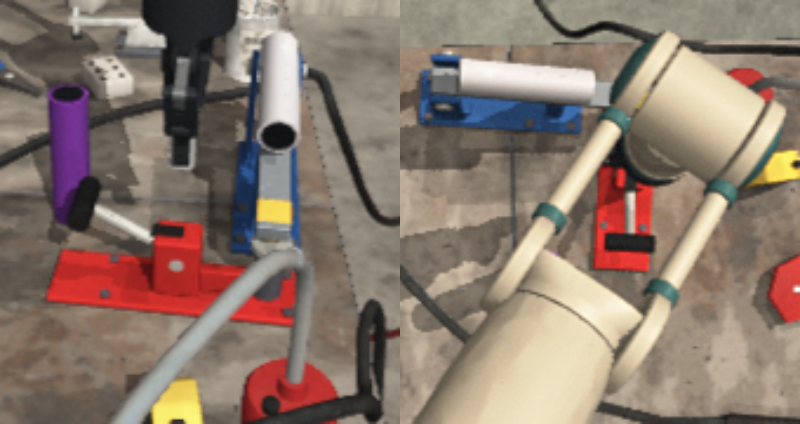

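Emit:
play_rows --pt "1 0 0 -0.75 0" --pt "1 0 0 -0.75 0" --pt "1 0 0 -0.75 0" --pt "1 0 -0.03 -0.75 0" --pt "1 0.5 0 0 0" --pt "1 0.5 0 0 0" --pt "1 0 0 0 0" --newtons 40

```text
clock: 23.4
position: [0.4135, -0.2662, 0.1949]
ee_rot: [0.705, 0.032, 0.708, -0.03]
contact_force: [-0.1, 0.4, 0.2]
width: 0.0001
```

```bash
python3 -c "
from h import *
go(.4145,-.267,.178,85)
snap('side','e.png')
a=cv2.imread('pics/e.png')[150:330,190:360]; cv2.imwrite('pics/ec.png',cv2.resize(a,None,fx=3.3,fy=3.3))
t=np.linspace(.5,.05,10); print((np.diff(np.c_[100*np.sin(t),-100*np.cos(t)],axis=0)/30).round(3).tolist())
"
```

```text
clk 23.4 pos [ 0.4135 -0.2662  0.1949] yaw 85.01 w 0.0001 F [-0.1  0.4  0.2] down [-0.003  0.003 -1.   ]
  units tx,ty,tz 0.563 -0.023 0.036 twist 0.001
[[-0.148, -0.076], [-0.152, -0.069], [-0.155, -0.061], [-0.158, -0.053], [-0.16, -0.045], [-0.162, -0.037], [-0.164, -0.029], [-0.165, -0.021], [-0.166, -0.012]]
```

View pics/ec.png

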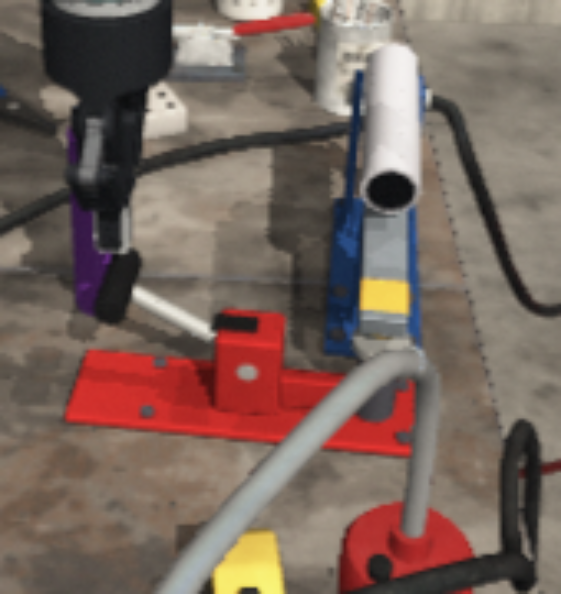

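The fingertips are right above the bar (crop px 118,250). Pushing now, half way first.

Emit:
play_rows --pt "1 0.4 0 0.02 0" --pt "1 0.15 0 0 0" --pt "1 0.15 0 -0.076 0" --pt "1 0.152 0 -0.069 0" --pt "1 0.155 0 -0.061 0" --pt "1 0.158 0 -0.053 0" --pt "1 0.16 0 -0.045 0" --pt "1 0 0 0 0"

```text
clock: 24.25
position: [0.4043, -0.2661, 0.1568]
ee_rot: [0.705, 0.03, 0.708, -0.03]
contact_force: [-6.0, 0.4, 7.8]
width: -0.0001
```

```bash
python3 -c "
from h import *
go(.405,-.267,.134,85)
snap('side','f.png')
a=cv2.imread('pics/f.png')[150:330,190:360]; cv2.imwrite('pics/fc.png',cv2.resize(a,None,fx=3.3,fy=3.3))
"
```

```text
clk 24.25 pos [ 0.4043 -0.2661  0.1568] yaw 85.09 w -0.0001 F [-6.   0.4  7.8] down [-0.004  0.    -1.   ]
  units tx,ty,tz 0.759 -0.027 0.026 twist 0.015
```

View pics/fc.png

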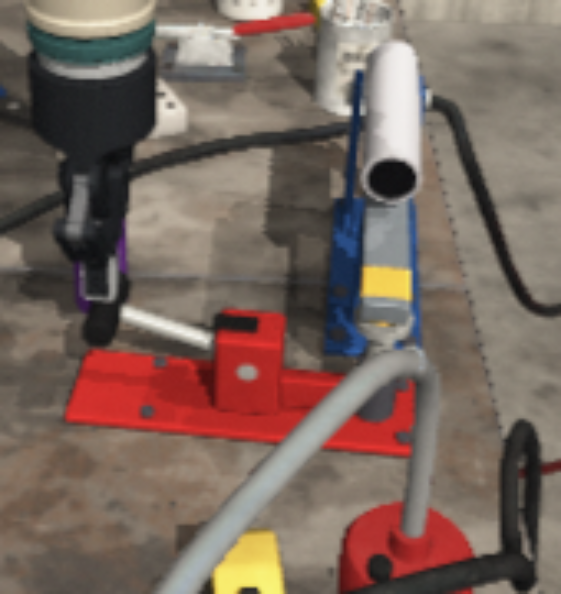

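Emit:
play_rows --pt "1 0.16 0 -0.08 0" --pt "1 0.165 0 -0.04 0" --pt "1 0.165 0 -0.03 0" --pt "1 0.165 0 -0.02 0" --pt "1 0 0 0 0"

```text
clock: 24.8
position: [0.3992, -0.2656, 0.137]
ee_rot: [0.705, 0.03, 0.708, -0.03]
contact_force: [-5.8, 0.5, 8.0]
width: 0.0
```

```bash
python3 -c "
from h import *
go(.405,-.267,.134,85)
im,d=snap('side','g.png');P=dep('side',d)
Q=P[(P[...,0]>.565)&(P[...,0]<.635)&(P[...,1]>-.3)&(P[...,1]<-.07)&(P[...,2]>.11)&(P[...,2]<.2)]
for y0 in np.arange(-.225,-.08,.03):
  S=Q[(Q[:,1]>y0)&(Q[:,1]<y0+.015)]
  print(round(y0+.0075,4),len(S),'ztop',np.percentile(S[:,2],97).round(4))
a=cv2.imread('pics/g.png')[150:330,190:360]; cv2.imwrite('pics/gc.png',cv2.resize(a,None,fx=3.3,fy=3.3))
"
```

```text
clk 24.8 pos [ 0.3992 -0.2656  0.137 ] yaw 85.09 w 0.0 F [-5.8  0.5  8. ] down [-0.004  0.    -1.   ]
  units tx,ty,tz 0.1 -0.029 0.196 twist 0.015
-0.2175 314 ztop 0.186
-0.1875 66 ztop 0.1875
-0.1575 53 ztop 0.1876
-0.1275 45 ztop 0.188
-0.0975 39 ztop 0.1886
```

View pics/gc.png

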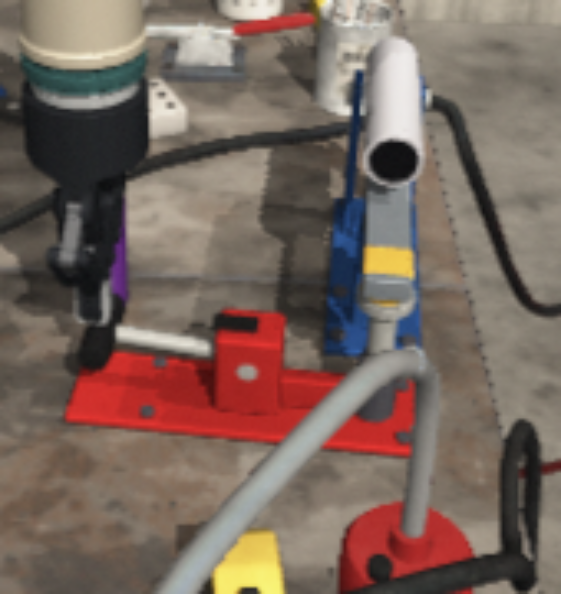

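Emit:
play_rows --pt "1 0.08 0 0 0" --pt "1 0.05 0 0 0" --pt "1 0.05 0 0 0" --pt "1 0 0 0 0"

```text
clock: 25.25
position: [0.3992, -0.2657, 0.1329]
ee_rot: [0.705, 0.03, 0.708, -0.03]
contact_force: [-7.5, 0.7, 16.2]
width: -0.0002
```

```bash
cat > lv.py <<'E'
from h import *
import sys
f=sys.argv[1]
go(.405,-.267,.134,85)
im,d=snap('side',f+'.png');P=dep('side',d)
Q=P[(P[...,0]>.565)&(P[...,0]<.635)&(P[...,1]>-.3)&(P[...,1]<-.07)&(P[...,2]>.11)&(P[...,2]<.2)]
for y0 in np.arange(-.225,-.08,.03):
  S=Q[(Q[:,1]>y0)&(Q[:,1]<y0+.015)]
  print(round(y0+.0075,4),len(S),'ztop',np.percentile(S[:,2],97).round(4))
for q in ['handle_bar','lift_pad','tube_center']:
    for r in manip.mark_of('side',q)[:1]: print(q,round(r['conf'],2),w('side',r['location']).round(4))
a=cv2.imread('pics/%s.png'%f)[150:330,190:360]; cv2.imwrite('pics/%sc.png'%f,cv2.resize(a,None,fx=3.3,fy=3.3))
E
python3 lv.py i
```

```text
clk 25.25 pos [ 0.3992 -0.2657  0.1329] yaw 85.11 w -0.0002 F [-7.5  0.7 16.2] down [-0.004  0.    -1.   ]
  units tx,ty,tz -0.037 -0.027 0.198 twist 0.018
-0.2175 306 ztop 0.1881
-0.1875 68 ztop 0.1894
-0.1575 48 ztop 0.189
-0.1275 46 ztop 0.1894
-0.0975 47 ztop 0.1891
handle_bar 0.78 [ 0.4047 -0.2684  0.0485]
lift_pad 0.89 [ 0.5871 -0.2793  0.1099]
tube_center 0.65 [ 0.6005 -0.1409  0.1718]
```

Emit:
play_rows --pt "1 0.03 0 0 0" --pt "1 0 0 0 0" --pt "1 0 0 0 0" --pt "1 0 0 0 0" --pt "1 0 0 0 0" --pt "1 0 0 0 0" --pt "1 0 0 0 0"

```text
clock: 26.15
position: [0.3991, -0.2657, 0.1326]
ee_rot: [0.705, 0.03, 0.708, -0.03]
contact_force: [-8.8, 2.0, 20.1]
width: 0.0002
```

```bash
python3 lv.py j
```

```text
clk 26.15 pos [ 0.3991 -0.2657  0.1326] yaw 85.11 w 0.0002 F [-8.8  2.  20.1] down [-0.004 -0.    -1.   ]
  units tx,ty,tz -0.046 -0.027 0.199 twist 0.018
-0.2175 310 ztop 0.1886
-0.1875 69 ztop 0.189
-0.1575 47 ztop 0.1894
-0.1275 51 ztop 0.189
-0.0975 40 ztop 0.1891
handle_bar 0.82 [ 0.4082 -0.2677  0.0492]
lift_pad 0.67 [ 0.5889 -0.2777  0.1094]
tube_center 0.84 [ 0.6008 -0.1435  0.1717]
```

View pics/jc.png

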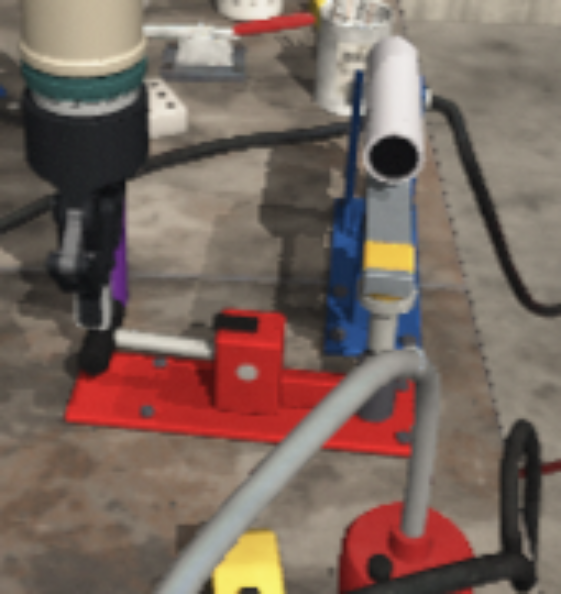

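View pics/j.png

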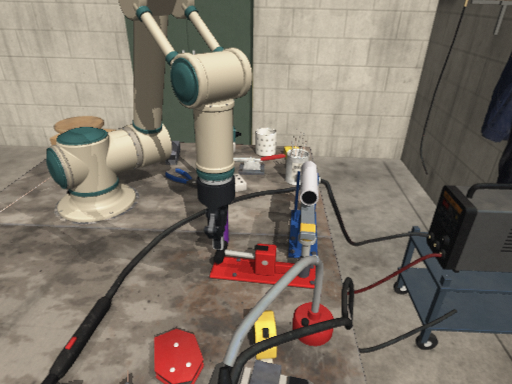

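The tube is level (crop 395,110), the pad rests on the saddle (385,290), and the handle is down on its stop and steady at 20 N. Handing in.

```bash
python3 -c "
from rig import manip
print(manip.sign_off())"
```

```text
the job is handed in; nothing more can be done
None
```

The job is done and handed in at about 26 s of the 64 s allowed; no verdict was reported.

- **Tube:** The tool could not be tilted, so I gripped the aluminium tube near its top and leaned it over about its foot until it lay on the table. I then regripped it at its middle, laid it in both V-supports and let go. Its slope in the supports was about 0.14, matching the drooping arm.
- **Jack:** I carried it by its red housing to under the lift pad, with the saddle at about (0.587, -0.279). The pad is at about (0.587, -0.279). I then let go of the jack.
- **Handle:** I pushed it down with closed fingertips until it met its stop.

**Last checks, with the handle held down:**
- The top of the tube was at 0.1886 to 0.1894 m along its whole length, so the cradle is level.
- The pad was at about 0.109 to 0.110 m and the handle bar at about 0.049 m, as expected for fully down.
- The push was steady at 20 N down, with about 9 N sideways. The jack did not slide.
- In the last pictures the tape measure and rod tin stood where they were. The gauge block was partly hidden behind the arm, but what showed of it had not moved.

**Disagreements:**
- Position estimates differed by a few millimetres between cameras and networks. The saddle-to-pad centring is therefore good to roughly 3 mm.
- The network put the tube's centre 7 to 10 mm nearer the hinge than my depth measurement did. I trusted the depth.

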